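# Balance the red turner on the utensil rest

## Robot

A 7-joint arm with a two-finger parallel gripper is mounted at the origin on the work surface. World frame = base frame: x ahead of the robot, y to its left, z up, the work surface at z = 0. Lengths are in m, angles in rad, forces in N, time in s.
With the tool pointing down it reaches from about 0.35 to 0.9 m from the base axis. Payload 19.9 kg.
Tool frame: the origin (TCP) lies between the finger pads; the fingertips stand 19 mm ahead of it and the grasp point (between the pads) is the TCP; z points along the fingers, y is the line along which they close (so a half turn about z gives the same grasp; the last joint's range is limited). The gripper opens to 94 mm and grips with 3 to 60 N. Pads are 16 mm wide; open, the fingers measure 119 mm over their backs; the gripper's body (75 mm by 177 mm) begins 78 mm behind the grasp point.
Start: joints at [-1.149, 0.417, -0.01, 1.614, 0.005, 1.111, -0.053], TCP at [0.28, 0.559, 0.202] pointing down, gripper open.
Joint ranges: [-2.81, 2.81], [-0.39, 2.02], [-1.27, 1.25], [0.06, 2.57], [-1.19, 4.33], [0.19, 2], [-2.82, 2.82]. Speed limits (rad/s): [1.89, 1.89, 2.39, 2.39, 3.01, 3.01, 3.01].

## Interface

Orientations are given as a 3x3 rotation matrix whose columns are the frame's x, y, z axes.
In Python, from rig import robot gives the robot as it stands. Calls block until the motion is done:
- robot.move_ptp(position, orientation): joint-space move of the TCP to a pose.
- robot.move_linear(position, velocity=0.15, frame=None, threshold=None): straight line of the TCP; frame=None keeps the orientation; velocity is the mean speed in m/s. With threshold (N) it stops when the force on the tool has changed by that much, and returns True; else False.
- robot.goto_joints(angles): joint-space move.
- robot.gripper_to(opening): finger opening in m; the grip force is fixed at half the most; returns when the fingers have stopped.
- robot.pause(seconds).
- robot.ik(position, orientation): joint angles nearest the present ones, or None.
- robot.get_state(): the state.
- robot.grab_frame(name): name is "side" or "top" or "wrist"; returns the picture (384x512x3 uint8, red, green, blue); there is no depth.
- robot.camera_info(name): a dict with "fx", "fy", "cx", "cy" (pixels), "dist" ([k1, k2, p1, p2, k3] as OpenCV has them; the pictures are not rectified), "rvec" (rotation vector, rad) and "tvec" (3), from world to camera coordinates, as OpenCV has them. Camera axes: x right, y down, z forward; pixel columns grow to the right and rows downward; lengths in m; the calibration is good to about 2 mm. A picture is of the moment at which its call begins: read the wrist's pose just before it. camera_info takes no time and is no camera call; for the wrist camera it gives the pose at the moment of the call.
A pose or a line that the arm cannot do raises robot.PlanningError and nothing moves.
- robot.sign_off(): hands the job in; it is judged then, once.
The state is a dict: "time": time; "qpos": joint angles; "joint_vel": joint speeds; "effort": joint torques, N m; "ee_pos": TCP position; "tool_rot": TCP orientation; "force": force on the tool from outside, world axes, zero at the start; "moment": the same for the moment, N m; "opening": finger opening in m; "grasp_force": force on a finger pad.
Only numpy, scipy, OpenCV 4.12 (cv2) and the standard library are available. Lean on these libraries where they do the work, as an engineer would, in place of code of your own. Each camera call takes 0.05 s, during which the arm holds its last target. There are 200 camera calls.

## Task

Lay the red-handled griddle turner squarely across the top of the steel utensil rest, right way up and at its balance point, so that it stays level by itself with both ends off the counter. Leave the black-handled turner and the glass jar where they are.

Things in the scene. Friction and masses are not known exactly. Their poses are not given: they have to be found in the camera images.
- turner_balance (a point): Balance point of the loose RED-handled turner, half-way up the handle (15 above its underside). Steel blade 100 x 75 x 3, straight handle 260 x 24 wide x 30 high, undersides flush, about 350 g. The point lies in the handle 39 mm from the blade, 139 from the blade's free end, 221 from the handle's. x: to the handle's free end, z up. A grip across the handle 55 mm along +x keeps fingers clear of the rest.
- rest_top (a point): Centre of the flat top of the fixed steel utensil rest (an upright wall with a dark cap on a flat foot). Top 70 mm above the counter, 30 wide (along x), 120 long (along y); foot 110 (x) by 130 (y), 8 thick. z up. The turner is to lie along x, handle to either side, its balance point above the 30 mm width, or it tips off.
- black_turner_balance (a point): Balance point, 15 mm above the underside, of a second loose turner, same shape and axes as the first but with a BLACK handle: a bystander.
- jar_mid (a point): Centre, half-way up, of a closed glass jar with a green lid and a paper label standing on the counter, 68 mm in diameter, 115 mm high: a bystander.
Mind the look-alikes: they are no part of the job. Several things look just like the part that bears rest_top: the one meant starts farthest to the robot's left.

How it is judged:
By the outcome, as a careful person would: the job done as asked, in the order asked, and still so for the second after the job is handed in, with the robot touching nothing.
It also fails if it takes over 43 s, if anything falls off the work surface, if the arm or the gripper's body presses on something with over 40 N, if the wrist force passes 120 N, or if a joint passes its speed limit or range.

## Working session

There is one attempt and no reset: what is moved stays moved. The work goes in short steps, each a Python script; the robot and the scene stay as the last script left them, time stands still between calls to the robot, and variables do not carry over. Pictures are saved under pics/ and viewed, at most 10 in all, crops included, and the job is handed in when it is done.

```bash
mkdir -p pics; ls
python3 - <<'E'
from rig import robot
import cv2,numpy as np
for n in("top","side"):
    cv2.imwrite(f"pics/{n}0.png",cv2.resize(robot.grab_frame(n),(800,600),interpolation=cv2.INTER_CUBIC)[:,:,::-1]); print(n,robot.camera_info(n))
print(robot.get_state()["tool_rot"])
E
```

```text
pics
top {'fx': 349.64190562811336, 'fy': 349.64190562811336, 'cx': 253.7094233557098, 'cy': 187.19396530055516, 'dist': array([-0.08902835,  0.        ,  0.        ,  0.        ,  0.        ]), 'rvec': array([ 2.19292716, -2.17189838,  0.07061297]), 'tvec': array([0.09909886, 0.55903513, 1.00529149])}
side {'fx': 454.8697522199633, 'fy': 454.8697522199633, 'cx': 253.19868155712555, 'cy': 189.08807137647545, 'dist': array([-0.03375225,  0.        ,  0.        ,  0.        ,  0.        ]), 'rvec': array([ 2.08130112, -0.30490609,  0.18166377]), 'tvec': array([-0.50506005,  0.19662568,  1.31532155])}
[[-8.94349911e-01  4.47367917e-01 -4.27621088e-04]
 [ 4.47368116e-01  8.94349337e-01 -1.01629593e-03]
 [-7.22155553e-05 -1.10022821e-03 -9.99999392e-01]]
```

View pics/top0.png

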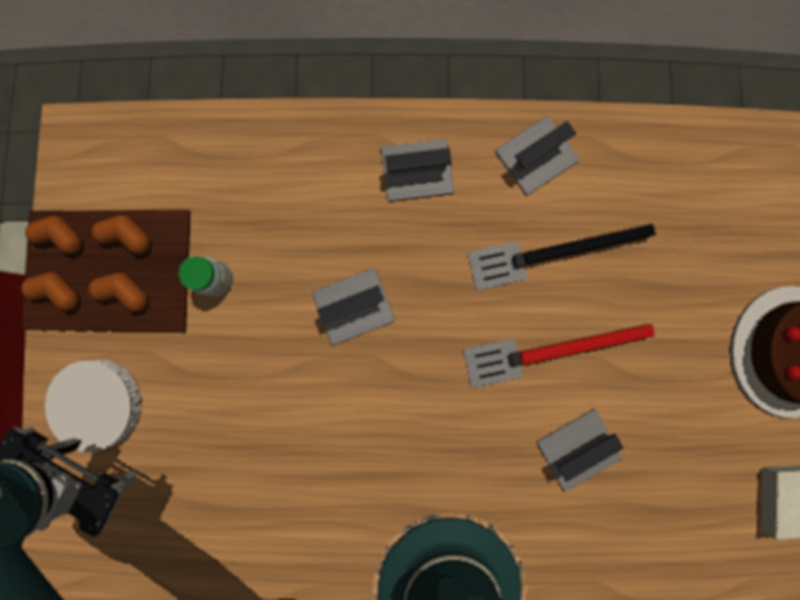

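View pics/side0.png

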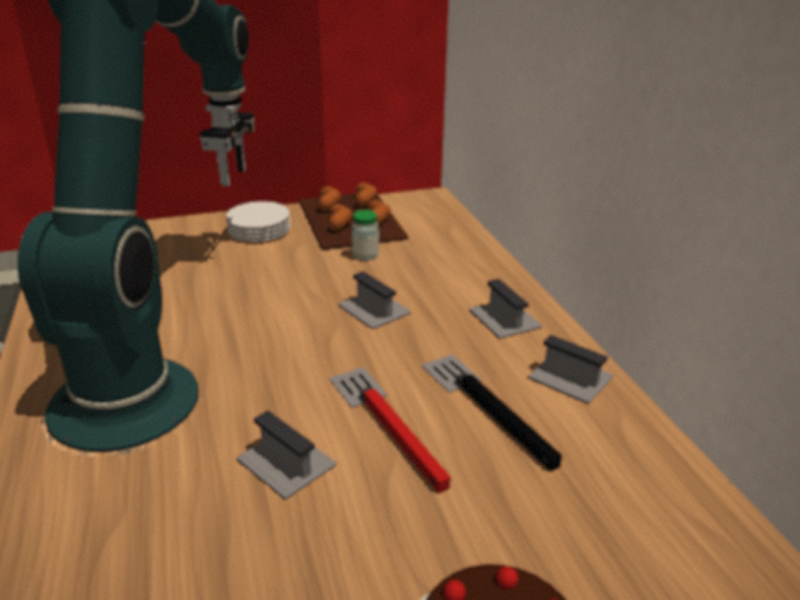

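Top view (800x600 pixels): rest look-alikes are at (352,305), (417,165), (540,152) and (580,450). The one farthest left, with the largest y, is (352,305), which is (375,298) in the side view. Turners: red at (560,350) top and (400,430) side, black at (560,255) top. The jar is at (205,275).

Run:
```python
from rig import robot
import cv2,numpy as np
t=robot.grab_frame("top");s=robot.grab_frame("side")
def c(im,u,v,w,h):
    o=cv2.resize(im[v:v+h,u:u+w],(400,300),interpolation=cv2.INTER_CUBIC);cv2.rectangle(o,(0,0),(399,299),(255,255,0),1);return o
o=np.vstack([np.hstack([c(t,190,160,80,60),c(t,290,190,140,105)]),np.hstack([c(s,205,160,80,60),c(s,205,225,128,96)])])
cv2.imwrite("pics/comp.png",o[:,:,::-1])
```

```text
(no output)
```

View pics/comp.png

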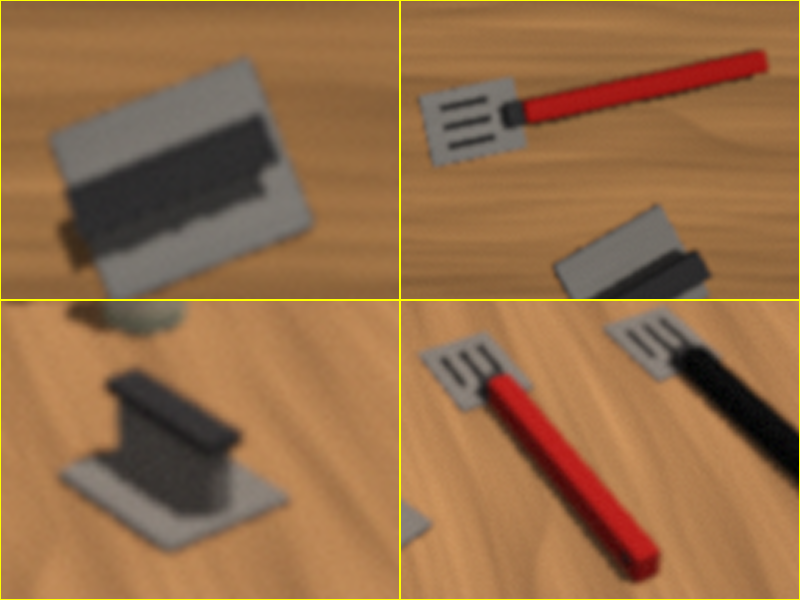

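```bash
cat > h.py <<'E'
from rig import robot
import cv2,numpy as np
from scipy.optimize import least_squares
def und(ci,p):
    K=np.array([[ci["fx"],0,ci["cx"]],[0,ci["fy"],ci["cy"]],[0,0,1.]])
    return cv2.undistortPoints(np.array(p,float).reshape(-1,1,2),K,np.array(ci["dist"]))[:,0]
def P(ci): return np.hstack([cv2.Rodrigues(ci["rvec"])[0],np.reshape(ci["tvec"],(3,1))])
def tri(ca,a,cb,b):
    X=cv2.triangulatePoints(P(ca),P(cb),und(ca,a).T,und(cb,b).T); return (X[:3]/X[3]).T
def plane(ci,p,z):
    R=P(ci)[:,:3];C=-R.T@P(ci)[:,3];d=np.c_[und(ci,p),np.ones(len(und(ci,p)))]@R
    return C+d*((z-C[2])/d[:,2])[:,None]
E
python3 - <<'E'
from h import *
np.set_printoptions(precision=4,suppress=True)
T=robot.camera_info("top");S=robot.camera_info("side")
f=lambda L,o,k:[(o[0]+(u+.5)/k-.5,o[1]+(v+.5)/k-.5) for u,v in L]
tr=lambda L:f(L,(190,160),5); th=lambda L:f([(u-400,v) for u,v in L],(290,190),400/140)
sr=lambda L:f([(u,v-300) for u,v in L],(205,160),5); sh=lambda L:f([(u-400,v-300) for u,v in L],(205,225),3.125)
a=[(76,213),(270,138),(173,176)];b=[(123,376),(226,439),(174,407)]
X=tri(T,tr(a),S,sr(b));print("cap L,R,mid",X)
F=plane(T,tr([(52,135),(250,58),(312,222),(112,297)]),.008);print("foot c",F.mean(0),"dir",F[1]-F[0],F[2]-F[3])
c=plane(T,tr(a),.07);print("cap z70",c,np.degrees(np.arctan2(*(c[1]-c[0])[[1,0]])))
h=tri(T,th([(765,60),(428,130)]),S,sh([(645,548),(455,342)]));print("handle end top, blade end",h)
print(plane(T,th([(765,60)]),.03),plane(T,th([(428,130)]),.003))
E
```

```text
cap L,R,mid [[0.5113 0.2405 0.0677]
 [0.5548 0.1323 0.0691]
 [0.5332 0.1862 0.0682]]
foot c [0.5345 0.1869 0.008 ] dir [ 0.0471 -0.1174  0.    ] [ 0.0455 -0.1178  0.    ]
cap z70 [[0.5113 0.2401 0.07  ]
 [0.5542 0.1324 0.07  ]
 [0.5325 0.1862 0.07  ]] -68.26926574445339
handle end top, blade end [[ 0.4913 -0.3769  0.0319]
 [ 0.4185 -0.0323  0.0032]]
[[ 0.4926 -0.3781  0.03  ]] [[ 0.4182 -0.0323  0.003 ]]
```

```bash
cat >> h.py <<'E'
def down(ang):  # tool x at heading ang, z down
    c,s=np.cos(ang),np.sin(ang); return np.array([[c,s,0],[s,-c,0],[0,0,-1.]])
REST=np.array([.5333,.1864,.07]); RX=np.radians(21.8)
E
python3 - <<'E'
from h import *
np.set_printoptions(precision=3,suppress=True)
hd=np.array([.206,-.978,0]);ha=np.arctan2(-.978,.206);bal=np.array([.447,-.165,0])
best=None
for s in(0,np.pi):
    q=robot.ik(bal+.03*hd+[0,0,.26],down(ha+s))
    for r in(0,np.pi):
        d=np.array([np.cos(RX+r),np.sin(RX+r),0])
        p=robot.ik(REST+.03*d+[0,0,.026],down(RX+r+s))
        print(s>0,r>0,q,p)
        if q is not None and p is not None:
            m=np.abs(q-p).max()+.3*np.abs(p[6])
            if best is None or m<best[0]: best=(m,s,r)
print(best)
s=best[1]
robot.move_ptp(bal+.03*hd+[0,0,.26],down(ha+s))
ci=robot.camera_info("wrist");im=robot.grab_frame("wrist")
np.save("ci1.npy",ci,allow_pickle=True)
cv2.imwrite("pics/w1.png",cv2.resize(im,(800,600),interpolation=cv2.INTER_CUBIC)[:,:,::-1])
print(robot.get_state()["time"],robot.get_state()["ee_pos"])
E
```

```text
False False [-0.604  0.209  1.087  1.887 -0.201  1.163 -2.379] [-0.787  0.535  0.525  1.796 -0.332  0.9   -1.304]
False True [-0.604  0.209  1.087  1.887 -0.201  1.163 -2.379] [-0.424  0.39   0.039  1.933 -0.021  0.819  1.578]
True False [-0.546  0.189  1.01   1.886 -0.174  1.16   0.734] [-0.404  0.483  0.018  1.783 -0.011  0.876  1.57 ]
True True [-0.546  0.189  1.01   1.886 -0.174  1.16   0.734] [-0.816  0.434  0.527  1.946 -0.289  0.836 -1.324]
(np.float64(1.4625656868525148), 3.141592653589793, 0)
2.9833 [ 0.454 -0.194  0.26 ]
```

View pics/w1.png

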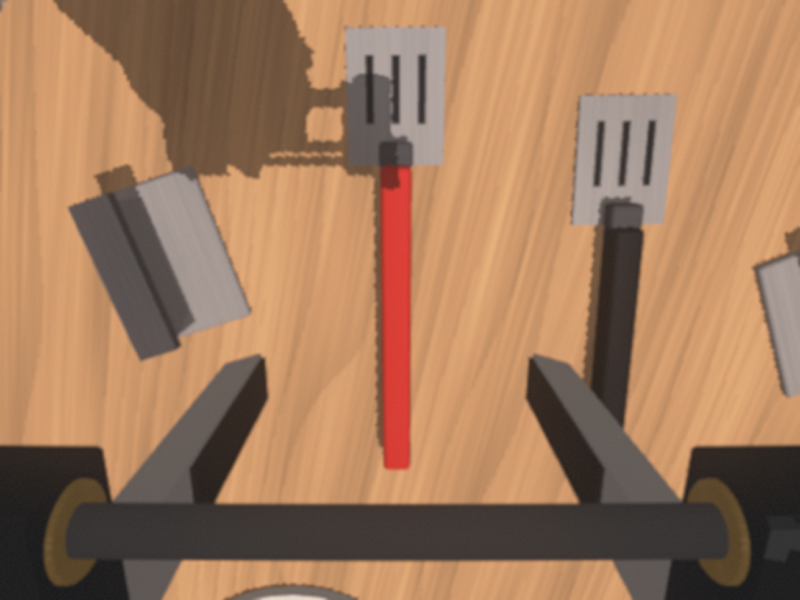

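The wrist view shows the red turner with blade free edge mid at (395,27), blade rear edge mid at (394,164) and handle end at (397,468). The gripper is lined up with it.

Run:
```python
from h import *
np.set_printoptions(precision=4,suppress=True)
ci=np.load("ci1.npy",allow_pickle=True).item()
g=lambda L:[((u+.5)*.64-.5,(v+.5)*.64-.5) for u,v in L]
b=plane(ci,g([(395.5,27),(393.5,164)]),.003);h=plane(ci,g([(396,170),(396.7,468)]),.03)
d=h[1]-b[0];d[2]=0;L=np.linalg.norm(d);print(b,h,L,np.linalg.norm(b[1]-b[0]))
d2=h[1]-h[0];d2[2]=0;print(d/L,d2/np.linalg.norm(d2));d/=L
mid=(b[0]+h[1])/2;bal=mid-.041*d;bal[2]=0;print("bal",bal,"from rear edge",b[1]+.039*d)
np.save("bal.npy",np.array([bal,d]))
R=down(np.arctan2(d[1],d[0])+np.pi);G=bal+.03*d
robot.move_ptp(G+[0,0,.10],R);robot.move_linear(G+[0,0,.025],.1)
robot.gripper_to(0.0)
s=robot.get_state();print(s["opening"],s["grasp_force"],s["ee_pos"],s["moment"],s["force"])
robot.move_linear(G+[0,0,.20],.12);robot.pause(.2)
s=robot.get_state();print(s["time"],s["opening"],s["ee_pos"],s["moment"],s["force"])
for n in("side","wrist"):
    ci=robot.camera_info(n);im=robot.grab_frame(n);np.save(f"ci_{n}2.npy",ci,allow_pickle=True)
    cv2.imwrite(f"pics/{n}2.png",cv2.resize(im,(800,600),interpolation=cv2.INTER_CUBIC)[:,:,::-1])
```

```text
[[ 0.4184 -0.0285  0.003 ]
 [ 0.4374 -0.126   0.003 ]] [[ 0.4401 -0.1291  0.03  ]
 [ 0.4931 -0.3768  0.03  ]] 0.35622130596474144 0.09930529318337489
[ 0.2097 -0.9778  0.    ] [ 0.2093 -0.9779  0.    ]
bal [ 0.4471 -0.1626  0.    ] from rear edge [ 0.4455 -0.1641  0.003 ]
0.022504881934763556 30.00011533498764 [ 0.4534 -0.1919  0.025 ] [-0.0749  0.2403  0.0007] [-0.6226 -0.2493  0.2371]
7.4833 0.02241991873259639 [ 0.4532 -0.1919  0.1997] [-0.1181  0.0122 -0.0056] [ 0.0573 -0.0381 -3.3471]
```

View pics/side2.png

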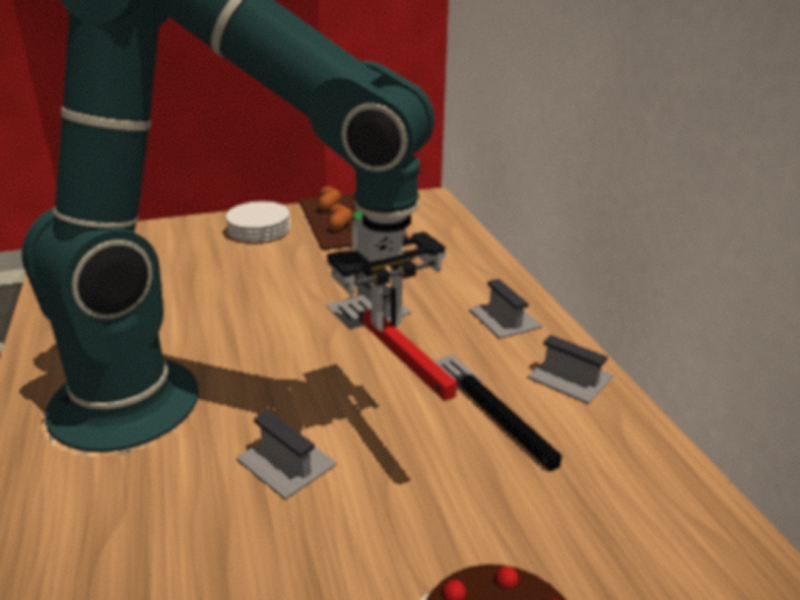

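View pics/wrist2.png

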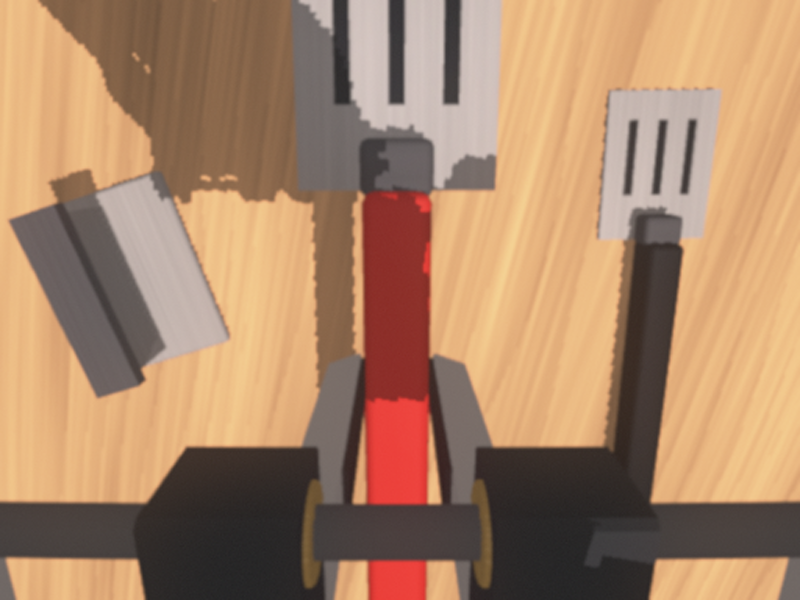

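Both views show the turner held. In the side view the handle end top is at about (448,385), and in the wrist view the blade rear edge mid is at (397,188). I'll check pitch and balance offset numerically.

Run:
```python
from h import *
np.set_printoptions(precision=4,suppress=True)
bal,d=np.load("bal.npy");G=bal+.03*d
g=lambda L:[((u+.5)*.64-.5,(v+.5)*.64-.5) for u,v in L]
ci=np.load("ci_wrist2.npy",allow_pickle=True).item()
for z in(.172,.178,.184):
    e=plane(ci,g([(294,189),(497,188)]),z);print(z,"width",np.linalg.norm(e[0]-e[1]),"edge mid rel G along/lateral",(e.mean(0)-G)@d,(e.mean(0)-G)@[-d[1],d[0],0])
T=robot.camera_info("side");K=np.array([[T["fx"],0,T["cx"]],[0,T["fy"],T["cy"]],[0,0,1]])
for z in(.195,.205,.215):
    p=G+.191*d;p[2]=z;print(z,(cv2.projectPoints(p,T["rvec"],T["tvec"],K,T["dist"])[0].ravel()+.5)/.64-.5)
```

```text
0.172 width 0.07774157981986238 edge mid rel G along/lateral -0.06640773087011423 0.00026197772582301404
0.178 width 0.07551518331535152 edge mid rel G along/lateral -0.0668222393206924 0.0002802686779253449
0.184 width 0.07328878681084067 edge mid rel G along/lateral -0.06723674777127055 0.0002985596300277295
0.195 [449.6074 393.0884]
0.205 [449.9073 387.5795]
0.215 [450.21  382.015]
```

Run:
```python
from h import *
np.set_printoptions(precision=4,suppress=True)
d=np.array([np.cos(RX),np.sin(RX),0]);R=down(RX+np.pi)
P0=REST+.03*d;P0[2]=0
robot.move_ptp(P0+[0,0,.2],R)
robot.move_linear(P0+[0,0,.11],.1);robot.pause(.3)
hit=robot.move_linear(P0+[0,0,.091],.02,threshold=2.0)
robot.pause(.2)
s=robot.get_state();print(hit,s["time"],s["ee_pos"],s["force"],s["moment"])
for n in("side","wrist"):
    im=robot.grab_frame(n)
    if n=="side": im=cv2.resize(im[110:260,150:350],(800,600),interpolation=cv2.INTER_CUBIC)
    else: im=cv2.resize(im,(800,600))
    cv2.imwrite(f"pics/{n}3.png",im[:,:,::-1])
```

```text
True 11.2833 [0.5604 0.1974 0.0967] [-0.5104  0.2479 -2.6169] [ 0.0347 -0.0035 -0.0503]
```

View pics/side3.png

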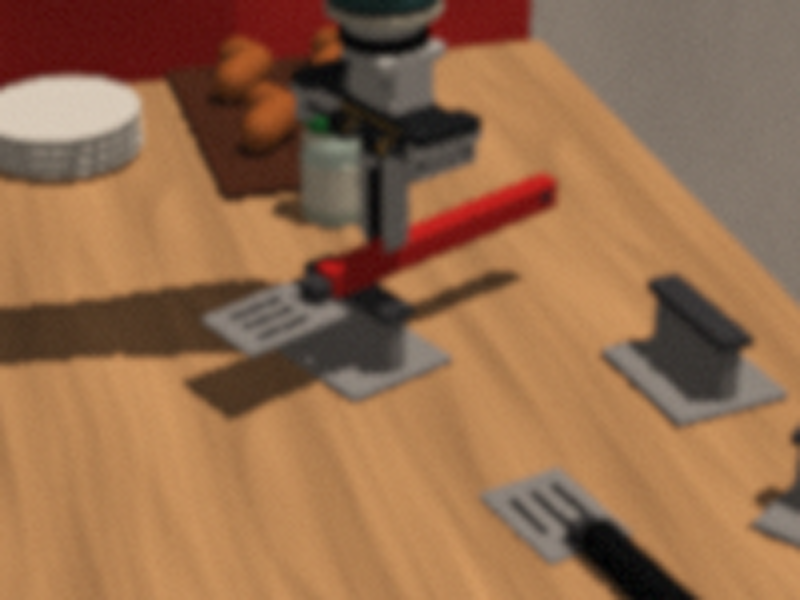

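View pics/wrist3.png

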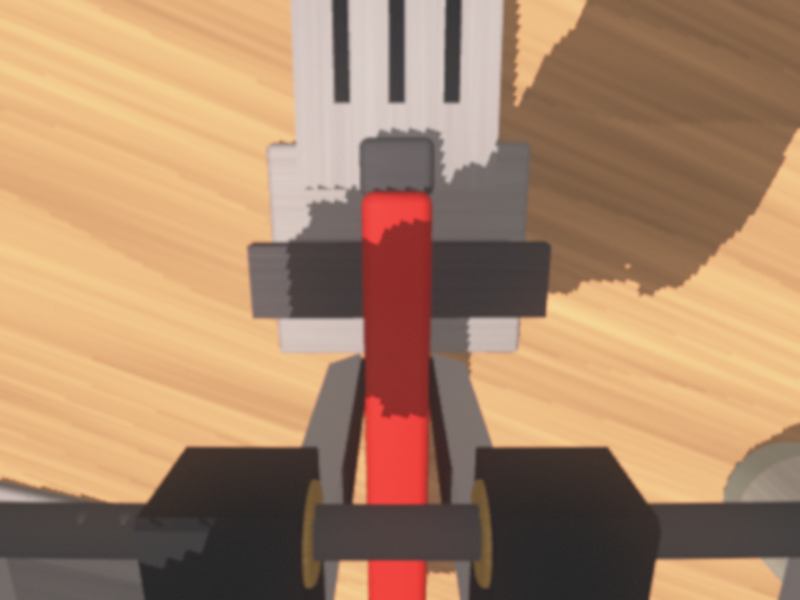

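The turner lies square over the cap: cap rows 242–317, cap mid 280, blade edge 188, so about 37–39 mm as wanted. I'll settle it and release.

Run:
```python
from h import *
np.set_printoptions(precision=4,suppress=True)
p=robot.get_state()["ee_pos"]
hit=robot.move_linear([p[0],p[1],.0925],.01,threshold=2.0)
s=robot.get_state();print(hit,s["ee_pos"],s["force"],s["moment"])
robot.gripper_to(.05);robot.pause(.3)
robot.move_linear([p[0],p[1],.20],.08);robot.pause(1.0)
s=robot.get_state();print(s["time"],s["force"])
a=robot.grab_frame("side")[110:260,150:350];b=robot.grab_frame("wrist")
o=np.hstack([cv2.resize(a,(400,300)),cv2.resize(b,(400,300))])
cv2.imwrite("pics/f.png",o[:,:,::-1])
```

```text
True [0.5604 0.1975 0.0957] [ 1.078  -0.4046 -1.7998] [ 0.212  -0.2568 -0.0341]
15.0 [-0.0127  0.5034  0.7145]
```

View pics/f.png

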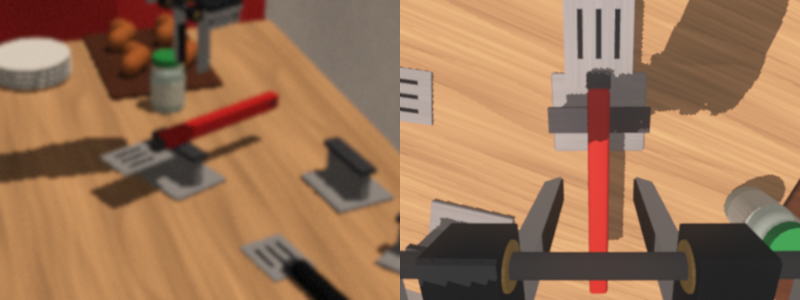

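The turner rests level and square across the rest with the gripper clear of it. The jar and the black turner have not moved.

```bash
python3 -c "
from rig import robot
print(robot.sign_off())"
```

```text
the job is handed in; nothing more can be done
None
```

The red-handled turner lies level, square and right way up at its balance point across the leftmost utensil rest, with both ends off the counter; the job was handed in at about 15 s, with the jar and the black turner left where they were.

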